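# Make room in the spice row: release the ratchet stop, slide the jar in, close the row

### The arm

A 6-joint arm with a two-finger parallel gripper is mounted at the origin on a cart in front of the work surface, level with it; the furniture and walls round the work are solid. World frame = base frame: x ahead of the robot, y to its left, z up, the work surface at z = 0. Lengths are in m, angles in degrees, forces in N, time in s.
With the tool pointing down it reaches from about 0.4 to 0.825 m from the base axis. Payload 7 kg.
Tool frame: the origin (TCP) lies between the finger pads; the fingertips stand 22 mm ahead of it and the grasp point (between the pads) lies 3 mm ahead of it; z points along the fingers, y is the line along which they close (so a half turn about z gives the same grasp; the last joint's range is limited). The gripper opens to 88 mm and grips with 3 to 60 N. Pads are 19 mm wide; open, the fingers measure 130 mm over their backs; the gripper's body (78 mm by 193 mm) begins 47 mm behind the grasp point.
Start: joints at [-52.936, 20.546, 0.682, 0, -70.136, -16.507], TCP at [0.237, -0.632, 0.249] pointing down, gripper open.
Joint ranges: [-176.03, 176.03], [-82.01, 121.73], [-58.28, 71.71], [-173.87, 95.51], [-174.79, -0.11], [-173.66, 173.66]. Speed limits (degrees/s): [136.94, 136.94, 172.46, 180, 180, 180].

### API

Orientations are given as [roll, pitch, yaw] about the fixed x, y, z axes, in that order (R = Rz(yaw) Ry(pitch) Rx(roll)).
In Python, from plant import ctrl gives the robot as it stands.
- The arm moves only by the tool apply_moves, never from a script. Its argument "targets" is a list of rows, each an object with "travel": the shift along the tool's x, y, z in mm, a list of three; "roll": the turn about the tool's z in degrees; "jaw": the finger opening in mm, from 0 to 87.6. In form: [{"travel": [tx, ty, tz], "roll": roll, "jaw": jaw}, ...]. A call has 1 to 10 rows; each row shifts and turns the commanded pose from where the row before left it, along the tool's axes as they then stand; what a row does not reach is not made up. A row lasts 1/10 s, in which the tool goes at most 50 mm and 8.59 degrees, less where a joint would pass 70% of its speed; a pose out of reach is approached as far as the arm can. A call with a gripper value outside its range is refused whole. The fingers move at their own pace and stop on an object; the grip force is fixed at half the most. Time passes only in rows, so rows that do not move let the fingers close. It gives the time, the measured TCP pose, the force, the opening and the grip force at its end, in the units of the state.
- ctrl.get_obs(): the state, without advancing time (a new reading comes with each control period).
- ctrl.snapshot(name): name is "scene" or "side" or "wrist"; returns the picture (420x560x3 uint8, red, green, blue); there is no depth.
- ctrl.calibration(name): a dict with "K" (3x3 intrinsics, pixels), "extrinsics" (4x4, takes a point from camera to world coordinates); the wrist camera has in their place "hand_eye" (4x4, takes a point from camera to tool coordinates, whose origin is the TCP and whose axes are the flange's). Camera axes: x right, y down, z forward; pixel columns grow to the right and rows downward; lengths in m; the calibration is good to about 2 mm. The wrist camera is an equidistant fisheye: a pixel r from the principal point sees the ray r / f radians off the axis. A picture is of the moment at which its call begins: read the wrist's pose just before it. calibration takes no time and is no camera call.
- ctrl.close_job(): hands the job in; it is judged then, once.
The state is a dict: "clock": time; "joint_pos": joint angles; "qvel": joint speeds; "tau": joint torques, N m; "tool_pos": TCP position; "orientation": TCP orientation; "force": force on the tool from outside, world axes, zero at the start; "moment": the same for the moment, N m; "opening": finger opening in m; "gripper_force": force on a finger pad.
Only numpy, scipy, OpenCV 4.12 (cv2) and the standard library are available. Lean on these libraries where they do the work, as an engineer would, in place of code of your own. Each camera call takes 0.05 s, during which the arm holds its last target. There are 200 camera calls.

### The job

Put the red spice jar into the spice row without picking anything up. Press the ribbed orange release pad on the sliding stop and, keeping it pressed, push the stop back along its toothed bar until there is room for the jar; then push the red jar gently across the worktop into the gap, right up to the bar, and push the stop up again until the three jars stand snug in line. The jars must stay standing on the worktop, and the other things are left where they are.

Things in the scene. Friction and masses are not known exactly. Their poses are not given: they have to be found in the camera images.
- rail: Fixed spice rail on the worktop. Origin: on the worktop, middle of the third jar place (the red jar's). x along the bar towards the end stop, y from the row line (y = 0) to the bar, z up; the side y < 0 is open, without floor or lip. Toothed steel bar: x -150 to 112, y 22.5 to 34.5, z 16 to 39 mm; the jars stand against its side. Pale near foot: x -168 to -142, y 14 to 43, 44 mm high.
- end_stop (a point): Middle of the end stop's face against which the row stands, 35 mm above the worktop, at x = 102.5 mm of the rail, looking along its -x. Pale wooden plate 62 mm high, y -20 to 36 mm.
- jaw_face (a point): Middle of the sliding stop's face (black rubber on a pale wooden plate) that closes the row, 35 mm above the worktop; axes as the rail's, it looks along +x. Plate 11 mm thick, 3 to 62 mm high, 20 mm to either side of the row line. Its black carriage rides on the bar 3 to 88 mm behind the face, y 18 to 39 mm, cheeks 42 mm high.
- jaw_back (a point): Middle of the back of the stop's plate, 11 mm behind its face, 35 mm above the worktop: the free flat face (y -20 to 18 mm, 3 to 62 mm high) to push when the stop is closed up.
- hump (a point): Middle of the front of the black hump on the carriage, 42 mm behind the jaw face, 58 mm above the worktop, axes as the rail's. The hump is 24 mm wide, 14 mm thick, 66 mm high and stands just behind the release pad: fingertips that press the pad push the stop back against it.
- jaw (a joint): Travel of the sliding stop in m, growing as it backs off, -0.002 to 0.072. End-stop face to jaw face is 0.083 + value; two jars need 0.082, three 0.123 (value 0.040). The ratchet locks it against backing off (up to one 6 mm tooth of play) unless the release is pressed; towards the row it clicks forward freely with about 4 N.
- release (a joint): Angle of the orange release rocker in rad: 0 at rest, 0.21 pressed to its stop. The pawl is clear of the teeth from 0.13; it springs back by itself. About 4 to 7 N on the pad hold it down; the pad's middle sinks about 4 mm.
- release_pad (a point): Middle of the top of the orange ribbed release pad, 51 mm above the worktop at rest, over the bar, 31 mm behind the jaw face; axes as the rail's at rest. Pad 26 mm along the bar and 20 mm across; the hump begins 11 mm behind this point. The rocker's pivot lies 18 mm behind it, so the pad sinks most at its front.
- red_jar: The jar to put in: spice jar with orange-red contents, black cap and pale label, standing alone on the open side of the row. 41 mm across, 85 mm high, about 0.11 kg. Origin: centre of its underside. Friction about 0.6; pushed by an upright finger at 20 to 35 mm height it slides without tipping.
- green_jar: Spice jar with green contents and black cap in the row, next to the sliding stop; 41 mm across, 85 mm high. Origin: centre of its underside.
- white_jar: Spice jar with white contents and white cap in the row, against the end stop; 41 mm across, 85 mm high. Origin: centre of its underside.
- salt_pot: Bystander: turned wooden salt pot, 62 mm across, 50 mm high. Origin: centre of its underside.
- match_box: Bystander: box of matches lying flat, 35 x 53 x 15 mm. Origin: centre of its underside.
- tea_light: Bystander: tea light, 38 mm across, 15 mm high, on the hob side near the rail's near foot. Origin: centre of its underside.

How it is judged:
By the outcome, as a careful person would: the job done as asked, in the order asked, and still so for the second after the job is handed in, with the robot touching nothing.
It also fails if it takes over 54 s, if anything falls off the work surface, if the arm or the gripper's body presses on something with over 40 N, if the wrist force passes 120 N, or if a joint passes its speed limit or range.

## Working session

There is one attempt and no reset: what is moved stays moved. The work goes in short steps, Python scripts to look and compute and a tool call to move; the robot and the scene stay as the last step left them, time stands still between calls to the robot, and variables do not carry over. Pictures are saved under pics/ and viewed, at most 10 in all, crops included, and the job is handed in when it is done.

Besides the shell and the picture viewer there is one more tool, called after "Call:" by a JSON object that holds its "op" and its "data". apply_moves: Moves the arm, as the interface text tells. Its arguments: {"type":"object","properties":{"targets":{"type":"array","items":{"type":"object","properties":{"travel":{"type":"array","items":{"type":"number"}},"roll":{"type":"number"},"jaw":{"type":"number"}}}}},"required":["targets"]}

```bash
mkdir -p pics; cat > h.py <<'E'
import numpy as np, cv2
from plant import ctrl
def snap(n,f):
    o=ctrl.get_obs(); im=ctrl.snapshot(n); cv2.imwrite('pics/'+f,im[:,:,::-1]); return o,im
def ray(n,u,v):
    c=ctrl.calibration(n);K=np.array(c['K']);E=np.array(c['extrinsics'])
    d=E[:3,:3]@np.linalg.solve(K,[u,v,1.]);return E[:3,3],d/np.linalg.norm(d)
def onz(n,u,v,z):
    o,d=ray(n,u,v);return o+d*(z-o[2])/d[2]
def proj(n,p):
    c=ctrl.calibration(n);K=np.array(c['K']);E=np.linalg.inv(np.array(c['extrinsics']))
    q=K@(E[:3,:3]@np.array(p)+E[:3,3]);return q[:2]/q[2]
E
python3 - <<'E'
from h import *
for n in('scene','side'):
    o,im=snap(n,n+'0.png'); c=ctrl.calibration(n);print(n,np.round(c['K'],1).tolist(),np.round(c['extrinsics'],3).tolist())
o=ctrl.get_obs();print(o)
a=cv2.imread('pics/scene0.png');b=cv2.imread('pics/side0.png')
E
```

```text
scene [[391.0, 0.0, 277.9], [0.0, 391.0, 209.5], [0.0, 0.0, 1.0]] [[0.536, -0.563, 0.629, -0.013], [-0.844, -0.349, 0.407, 0.094], [-0.009, -0.749, -0.662, 0.652], [0.0, 0.0, 0.0, 1.0]]
side [[417.8, 0.0, 278.3], [0.0, 417.8, 216.2], [0.0, 0.0, 1.0]] [[0.899, -0.279, 0.337, 0.27], [-0.438, -0.574, 0.692, -0.144], [0.0, -0.77, -0.638, 0.619], [0.0, 0.0, 0.0, 1.0]]
{'clock': 0.1, 'joint_pos': array([-5.29361384e+01,  2.05876403e+01,  6.41195402e-01, -1.70419145e-02,
       -7.01351694e+01, -1.65080905e+01]), 'qvel': array([-0.01328302, -0.12885438,  0.08419604,  0.03322701,  0.11383965,
        0.01550768]), 'tau': array([-3.04079535e-03, -5.84162807e+01,  2.93747699e+01,  7.01551169e+00,
        1.02294763e-02, -6.85127270e-05]), 'tool_pos': array([ 0.23686505, -0.63166948,  0.24773154]), 'orientation': array([ 1.79917197e+02, -7.83171815e-03, -1.59450025e+02]), 'force': array([ 0.77476309, -0.10120269,  0.18489068]), 'moment': array([-0.01718428, -0.0172635 , -0.03118046]), 'gripper_force': 0.0, 'opening': 0.08772744481289567}
```

View pics/scene0.png

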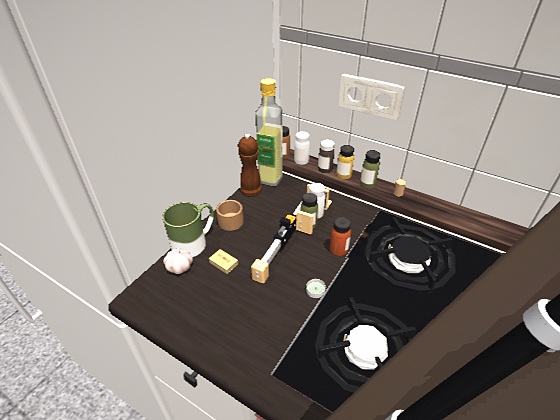

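View pics/side0.png

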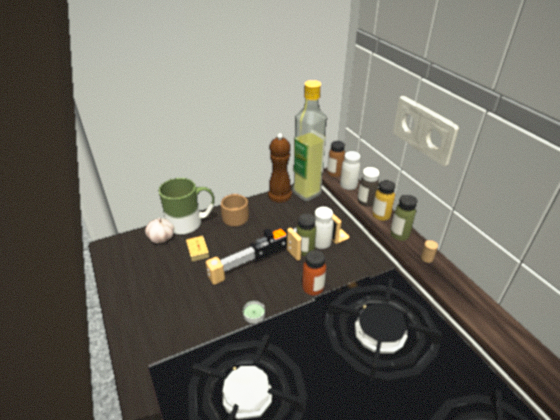

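Scene view: near foot about (260,271), orange pad (288,221), stop plate (305,222), red jar (341,237) and tea light (315,288). Side view: foot (215,270), pad (279,235), plate (294,243), red jar (314,273). I'll zoom in on both.

```bash
python3 - <<'E'
import cv2,numpy as np
a=cv2.imread('pics/scene0.png')[170:310,240:370];b=cv2.imread('pics/side0.png')[195:335,200:355]
f=lambda x:cv2.resize(x,None,fx=4,fy=4,interpolation=cv2.INTER_CUBIC)
a,b=f(a)[:,:],f(b)
m=np.hstack([cv2.resize(a,(390,420)),cv2.resize(b,(410,420*410*140//(155*420*1) if 0 else 370)) if 0 else cv2.resize(cv2.copyMakeBorder(f(cv2.imread('pics/side0.png')[195:335,205:342]),0,0,0,0,0),(410,420))])
cv2.imwrite('pics/m0.png',m)
E
```

```text
(no output)
```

View pics/m0.png

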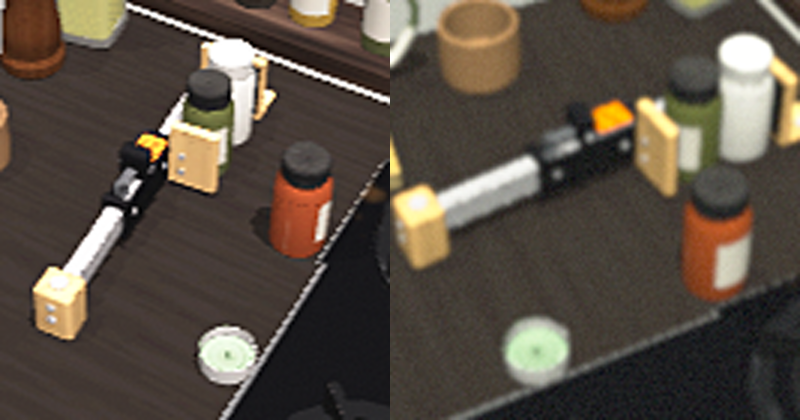

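The zooms (3x) show the cap tops, the orange pad, and the foot top clearly. I'll cast these rays onto planes of known height.

```bash
python3 - <<'E'
from h import *
P={'green':(.085,(309.7,196.5),(305.8,218.4)),'white':(.085,(317.3,187),(323.5,212.4)),'red':(.085,(342.3,222),(315,256.8)),'pad':(.051,(290.5,218.7),(278.4,234.4)),'foot':(.044,(260.7,264),(214,262)),'tea':(.015,(316,287),(254,311))}
M={}
for k,(z,a,b) in P.items():
    p,q=onz('scene',*a,z),onz('side',*b,z)
    o1,d1=ray('scene',*a);o2,d2=ray('side',*b)
    t=np.linalg.lstsq(np.c_[d1,-d2],o2-o1,rcond=None)[0];X=(o1+d1*t[0]+o2+d2*t[1])/2
    M[k]=(p+q)/2;print(k,np.round(p*1e3,1)[:2],np.round(q*1e3,1)[:2],'tri',np.round(X*1e3,1))
ax=M['white']-M['green'];print('jar axis yaw',np.degrees(np.arctan2(ax[1],ax[0])),np.linalg.norm(ax))
ax=M['pad']-M['foot'];print('bar yaw',np.degrees(np.arctan2(ax[1],ax[0])),np.linalg.norm(ax))
c=ctrl.calibration('wrist');print(np.round(c['K'],1),np.round(c['hand_eye'],4))
E
```

```text
green [600.2 405. ] [598.1 404.7] tri [597.4 403.4  86.9]
white [640.1 406.8] [639.4 405.6] tri [640.3 406.8  84.3]
red [562.5 305.8] [561.1 303.5] tri [562.5 305.5  83.9]
pad [545.4 422.3] [544.8 419.7] tri [546.5 422.8  48.8]
foot [404.3 407.8] [403.7 410. ] tri [402.6 406.6  47. ]
tea [433.3 294.7] [434.4 292.2] tri [435.8 295.7  10.8]
jar axis yaw 1.891840210750012 0.040623664874048566
bar yaw 4.90226159793527 0.14179109113352475
[[325.2   0.  279.6]
 [  0.  325.2 211.6]
 [  0.    0.    1. ]] [[ 6.000e-04 -9.642e-01 -2.652e-01  7.260e-02]
 [ 1.000e+00  7.000e-04 -1.000e-04  6.000e-04]
 [ 3.000e-04 -2.652e-01  9.642e-01 -1.363e-01]
 [ 0.000e+00  0.000e+00  0.000e+00  1.000e+00]]
```

Call:
{"op": "apply_moves", "data": {"targets": [{"travel":[0,0,0],"roll":7.75},{"travel":[0,0,0],"roll":7.75},{"travel":[-30,36,0],"jaw":0},{"travel":[-30,36,0],"jaw":0},{"travel":[-30,36,0],"jaw":0},{"travel":[-30,36,0],"jaw":0},{"travel":[-30,36,0],"jaw":0},{"travel":[-30,36,0],"jaw":0},{"travel":[-30,36,0],"jaw":0},{"travel":[-30,36,0],"jaw":0}]}}

```text
validation failed for argument at $.ta...
```

```bash
python3 - <<'E'
from h import *
from scipy.optimize import least_squares
W=np.array([[639.8,406.2],[599.1,404.9],[545.1,421],[404,408.9]]);L=np.array([[82,1],[41,1],[-11,28.5],[-155,28.5]])
def f(p):
    c,s=np.cos(p[2]),np.sin(p[2]);return (W-(L@np.array([[c,s],[-s,c]])+p[:2])).ravel()
r=least_squares(f,[555,400,0.1]);print(r.x[:2],np.degrees(r.x[2]),r.fun.round(1))
o=ctrl.get_obs();print(o['tool_pos'],o['orientation'])
# bystanders height check
for k,a,b in [('mill top',(249,139),(280,140)),('mug top',(186,208),(180,186)),('pot',(230,208),(235,200)),('bottle',(268,85),(313,87))]:
    o1,d1=ray('scene',*a);o2,d2=ray('side',*b)
    t=np.linalg.lstsq(np.c_[d1,-d2],o2-o1,rcond=None)[0];print(k,((o1+d1*t[0]+o2+d2*t[1])/2*1e3).round())
E
```

```text
[559.29144053 396.75757658] 6.248082632800783 [-0.9 -0.5 -0.8  2.7 -0.2 -2.9  1.9  0.7]
[ 0.23686505 -0.63166948  0.24773154] [ 1.79917197e+02 -7.83171815e-03 -1.59450025e+02]
mill top [633. 592. 158.]
mug top [399. 590. 111.]
pot [507. 566.  48.]
bottle [704. 581. 270.]
```

Call:
{"op": "apply_moves", "data": {"targets": [{"travel":[0,0,0],"roll":7.25,"jaw":0},{"travel":[0,0,0],"roll":7.2,"jaw":0},{"travel":[-30,36,0],"roll":0,"jaw":0},{"travel":[-30,36,0],"roll":0,"jaw":0},{"travel":[-30,36,0],"roll":0,"jaw":0},{"travel":[-30,36,0],"roll":0,"jaw":0},{"travel":[-30,36,0],"roll":0,"jaw":0},{"travel":[-30,36,0],"roll":0,"jaw":0},{"travel":[-30,36,0],"roll":0,"jaw":0},{"travel":[-30,36,0],"roll":0,"jaw":0}]}}

```text
clock: 1.1
tool_pos: [0.4456, -0.3183, 0.2485]
orientation: [180.0, -0.0, -173.9]
force: [1.7, 0.1, 0.1]
opening: 0.0131
gripper_force: 0.0
```

Call:
{"op": "apply_moves", "data": {"targets": [{"travel":[-10,39,0],"roll":0,"jaw":0},{"travel":[-10,39,0],"roll":0,"jaw":0},{"travel":[-10,39,0],"roll":0,"jaw":0},{"travel":[-10,39,0],"roll":0,"jaw":0},{"travel":[-10,39,0],"roll":0,"jaw":0},{"travel":[-10,39,0],"roll":0,"jaw":0},{"travel":[-10,39,0],"roll":0,"jaw":0},{"travel":[-10,39,0],"roll":0,"jaw":0},{"travel":[-10,39,0],"roll":0,"jaw":0},{"travel":[-10,39,0],"roll":0,"jaw":0}]}}

```text
clock: 2.1
tool_pos: [0.5026, 0.08, 0.2485]
orientation: [180.0, -0.0, -173.9]
force: [1.0, -0.5, 0.0]
opening: 0.0006
gripper_force: 0.0
```

Call:
{"op": "apply_moves", "data": {"targets": [{"travel":[-10,39,0],"roll":0,"jaw":0},{"travel":[-10,39,0],"roll":0,"jaw":0},{"travel":[-10,39,0],"roll":0,"jaw":0},{"travel":[-10,39,0],"roll":0,"jaw":0},{"travel":[-10,39,0],"roll":0,"jaw":0},{"travel":[-10,39,0],"roll":0,"jaw":0},{"travel":[-10,39,0],"roll":0,"jaw":0},{"travel":[0,0,0],"roll":0,"jaw":0},{"travel":[0,0,0],"roll":0,"jaw":0}]}}

```text
clock: 3.0
tool_pos: [0.543, 0.3579, 0.2473]
orientation: [-179.9, -0.1, -173.8]
force: [-0.7, -0.1, 0.0]
opening: 0.0007
gripper_force: 0.0
```

```bash
cat >> h.py <<'E'
from scipy.spatial.transform import Rotation as R
def wray(o,u,v):
    c=ctrl.calibration('wrist');K=np.array(c['K']);H=np.array(c['hand_eye'])
    x,y=(u-K[0,2])/K[0,0],(v-K[1,2])/K[1,1];t=np.hypot(x,y);s=np.sinc(t/np.pi)
    d=np.array([x*s,y*s,np.cos(t)])
    Q=R.from_euler('xyz',o['orientation'],degrees=True).as_matrix()
    return Q@H[:3,3]+o['tool_pos'],Q@H[:3,:3]@d
def wz(o,u,v,z):
    p,d=wray(o,u,v);return p+d*(z-p[2])/d[2]
E
python3 - <<'E'
from h import *
import pickle
o,im=snap('wrist','w0.png');pickle.dump(o,open('w0.pkl','wb'));print(o['tool_pos'],o['orientation'])
E
```

```text
[0.54303264 0.35789261 0.247303  ] [-1.79926900e+02 -9.27539327e-02 -1.73820906e+02]
```

View pics/w0.png

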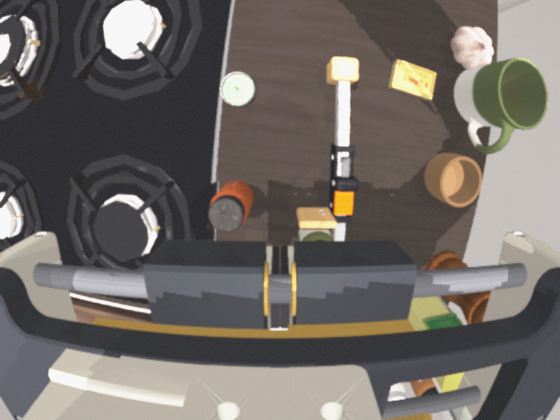

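Wrist view: orange pad (343,203), foot top (343,65), plate top edge (317,215), red jar cap (227,213) and bar running vertically at column 343. I'll turn these into points.

```bash
python3 - <<'E'
from h import *
import pickle
o=pickle.load(open('w0.pkl','rb'));im=cv2.imread('pics/w0.png');hsv=cv2.cvtColor(im,cv2.COLOR_BGR2HSV)
m=cv2.inRange(hsv,(8,200,180),(20,255,255));m[:180]=0;m[225:]=0;m[:,:320]=0;m[:,370:]=0
ys,xs=np.nonzero(m);print('pad px',xs.mean(),ys.mean(),xs.min(),xs.max(),ys.min(),ys.max())
pr=lambda k,u,v,z:print(k,(wz(o,u,v,z)*1e3).round(1))
pr('pad',xs.mean(),ys.mean(),.051);
for c in [(xs.min(),ys.min()),(xs.max(),ys.min()),(xs.min(),ys.max()),(xs.max(),ys.max())]:pr('corner',*c,.051)
# bar columns: grey bright at rows 90..140
g=cv2.cvtColor(im,cv2.COLOR_BGR2GRAY)
for r in (88,100,115,130,140):
    c=np.nonzero(g[r,325:362]>120)[0]+325;print(r,c.min(),c.max());pr('bar',(c.min()+c.max())/2,r,.039)
m=cv2.inRange(hsv,(10,60,150),(28,190,255));m[:,:290]=0;m[:,370:]=0;m[240:]=0
n,l,s,c=cv2.connectedComponentsWithStats(m)
for i in range(1,n):
    if s[i,4]>60:
        print(s[i],c[i]);x,y,w,h,_=s[i]
        z=.044 if y<100 else .062
        for u,v in((x,y),(x+w,y),(x,y+h),(x+w,y+h),c[i]):pr('wood',u,v,z)
# red cap
m=(g<75)&(hsv[:,:,1]<90);m=m.astype(np.uint8);m[:185]=0;m[240:]=0;m[:,:205]=0;m[:,255:]=0
print([ (int(a.min()),int(a.max())) for a in np.nonzero(m)]);pr('redcap',227,213,.085)
E
```

```text
pad px 341.5844155844156 201.7012987012987 334 353 191 214
pad [543.4 424.3  51. ]
corner [532.8 414.4  51. ]
corner [530.4 434.8  51. ]
corner [557.7 418.1  51. ]
corner [555.5 439.   51. ]
88 336 350
bar [423.2 412.   39. ]
100 336 350
bar [436.1 413.4  39. ]
115 336 350
bar [452.1 415.4  39. ]
130 335 350
bar [468.2 416.8  39. ]
140 335 349
bar [478.9 417.7  39. ]
[327  56  33  28 287] [338.81881533  71.09059233]
wood [392.  390.7  44. ]
wood [386.  425.5  44. ]
wood [422.2 393.9  44. ]
wood [416.6 428.7  44. ]
wood [406.5 404.7  44. ]
[297 208  40  21 728] [315.21703297 218.3543956 ]
wood [552.7 376.8  62. ]
wood [548.2 418.   62. ]
wood [575.2 379.6  62. ]
wood [570.7 421.6  62. ]
wood [561.6 397.   62. ]
[(185, 239), (205, 254)]
redcap [559.1 308.7  85. ]
```

Call:
{"op": "apply_moves", "data": {"targets": [{"travel":[-4.5,33.5,0],"roll":0,"jaw":0},{"travel":[-4.5,33.5,0],"roll":0,"jaw":0},{"travel":[0,0,40],"roll":0,"jaw":0},{"travel":[0,0,40],"roll":0,"jaw":0},{"travel":[0,0,40],"roll":0,"jaw":0},{"travel":[0,0,33],"roll":0,"jaw":0},{"travel":[0,0,0],"roll":0,"jaw":0},{"travel":[0,0,0],"roll":0,"jaw":0}]}}

```text
clock: 3.85
tool_pos: [0.5459, 0.4241, 0.0964]
orientation: [-180.0, 0.0, -173.9]
force: [0.3, -0.2, 0.9]
opening: 0.0009
gripper_force: 0.0
```

```bash
python3 - <<'E'
from h import *
o,s=snap('side','s1.png');_,a=snap('scene','a1.png');_,w=snap('wrist','w1.png');print(o['tool_pos'],o['orientation'])
f=lambda x,n:cv2.resize(x,n,interpolation=cv2.INTER_CUBIC)
m=np.hstack([f(s[190:290,230:330],(400,400)),f(w[150:260,270:380],(400,400))])
cv2.imwrite('pics/m1.png',m[:,:,::-1])
E
```

```text
[0.54586119 0.42406628 0.09642632] [-1.79964191e+02  1.15786013e-02 -1.73920207e+02]
```

View pics/m1.png

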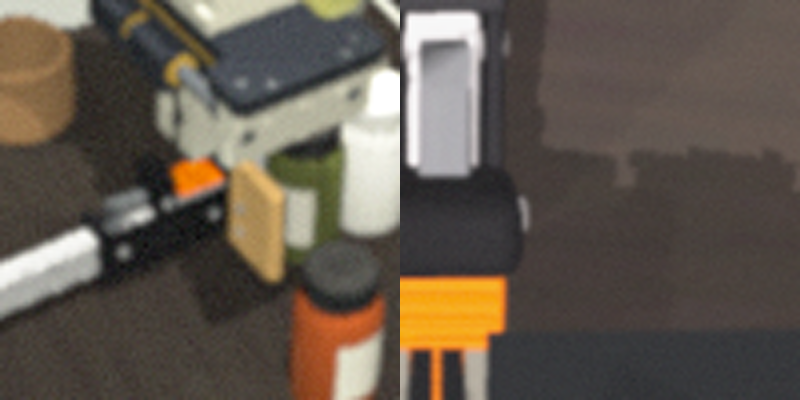

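Left (side view): the tool stands just above the orange pad, between plate and hump. Right (wrist view): hump/pad boundary at row 226, pad right edge at column 299 and fingers starting at row 245. Checking the alignment in numbers.

```bash
python3 - <<'E'
from h import *
o=ctrl.get_obs();im=cv2.imread('pics/w1.png');hsv=cv2.cvtColor(im,cv2.COLOR_BGR2HSV)
m=cv2.inRange(hsv,(8,200,150),(22,255,255));m[:200]=0;m[242:]=0;m[:,:230]=0;m[:,330:]=0
ys,xs=np.nonzero(m);print(xs.min(),xs.max(),ys.min(),ys.max())
Q=R.from_euler('xyz',o['orientation'],degrees=True)
for u,v in((xs.min(),232),(xs.max()+1,232),(280,ys.min())):
    print('tool frame mm',(Q.inv().apply(wz(o,u,v,.051)-o['tool_pos'])*1e3).round(1))
def t(z,tx,ty):  # tool-frame pt to px
    pass
E
```

```text
266 298 226 241
tool frame mm [ 9.5 -7.9 47.4]
tool frame mm [ 9.5 11.8 47.5]
tool frame mm [13.3  0.4 47.4]
```

Call:
{"op": "apply_moves", "data": {"targets": [{"travel":[2,2,5],"roll":0,"jaw":0},{"travel":[0,0,10],"roll":0,"jaw":0},{"travel":[0,0,6],"roll":0,"jaw":0},{"travel":[0,0,2],"roll":0,"jaw":0},{"travel":[0,0,0],"roll":0,"jaw":0}]}}

```text
clock: 4.5
tool_pos: [0.543, 0.4264, 0.0724]
orientation: [-180.0, -0.0, -173.9]
force: [-0.7, -0.8, 1.8]
opening: 0.0001
gripper_force: 1.0
```

Call:
{"op": "apply_moves", "data": {"targets": [{"travel":[0,0,1.5],"roll":0,"jaw":0},{"travel":[0,0,0],"roll":0,"jaw":0}]}}

```text
clock: 4.7
tool_pos: [0.5433, 0.4265, 0.0715]
orientation: [-180.0, 0.0, -173.9]
force: [-2.7, -1.6, 5.4]
opening: 0.0005
gripper_force: 2.8
```

Call:
{"op": "apply_moves", "data": {"targets": [{"travel":[0,0,1.5],"roll":0,"jaw":0},{"travel":[0,0,0],"roll":0,"jaw":0}]}}

```text
clock: 4.9
tool_pos: [0.5436, 0.4266, 0.0706]
orientation: [180.0, 0.1, -173.9]
force: [-0.4, -1.9, 8.3]
opening: 0.0004
gripper_force: 4.0
```

Call:
{"op": "apply_moves", "data": {"targets": [{"travel":[0,0,2],"roll":0,"jaw":0},{"travel":[0,0,0],"roll":0,"jaw":0}]}}

```text
clock: 5.1
tool_pos: [0.5445, 0.4268, 0.07]
orientation: [180.0, 0.2, -173.8]
force: [0.1, -3.0, 12.3]
opening: 0.0004
gripper_force: 8.1
```

Call:
{"op": "apply_moves", "data": {"targets": [{"travel":[0,0,2],"roll":0,"jaw":0},{"travel":[0,0,0],"roll":0,"jaw":0}]}}

```text
clock: 5.3
tool_pos: [0.5456, 0.427, 0.0697]
orientation: [179.9, 0.3, -173.8]
force: [1.1, -6.0, 20.8]
opening: 0.0007
gripper_force: 13.2
```

Call:
{"op": "apply_moves", "data": {"targets": [{"travel":[2,0,-1],"roll":0,"jaw":0},{"travel":[3,0,0],"roll":0,"jaw":0},{"travel":[3,0,0],"roll":0,"jaw":0},{"travel":[3,0,0],"roll":0,"jaw":0},{"travel":[3,0,0],"roll":0,"jaw":0},{"travel":[0,0,0],"roll":0,"jaw":0}]}}

```text
clock: 5.9
tool_pos: [0.531, 0.4253, 0.0699]
orientation: [179.9, 0.2, -173.8]
force: [-0.7, -4.6, 17.9]
opening: 0.0005
gripper_force: 9.3
```

Call:
{"op": "apply_moves", "data": {"targets": [{"travel":[3,0,0],"roll":0,"jaw":0},{"travel":[4,0,0],"roll":0,"jaw":0},{"travel":[4,0,0],"roll":0,"jaw":0},{"travel":[4,0,0],"roll":0,"jaw":0},{"travel":[0,0,0],"roll":0,"jaw":0}]}}

```text
clock: 6.4
tool_pos: [0.5159, 0.4237, 0.0698]
orientation: [179.9, 0.2, -173.8]
force: [-0.4, -5.0, 17.5]
opening: 0.0003
gripper_force: 9.3
```

```bash
python3 - <<'E'
from h import *
o,s=snap('side','s2.png');_,a=snap('scene','a2.png')
f=lambda x,n:cv2.resize(x,n,interpolation=cv2.INTER_CUBIC)
cv2.imwrite('pics/m2.png',np.hstack([f(s[190:290,230:330],(400,400)),f(a[170:270,250:350],(400,400))])[:,:,::-1]);print(o['force'],o['tool_pos'])
E
```

```text
[-0.39200778 -5.03778784 17.47958215] [0.51585768 0.42371328 0.06983649]
```

View pics/m2.png

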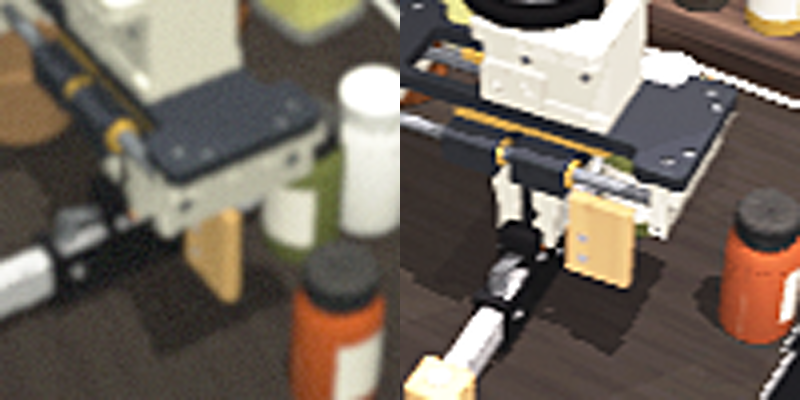

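Both views show the stop plate moved away from the green jar, so the release works. I'll go on about 23 mm, then lift.

Call:
{"op": "apply_moves", "data": {"targets": [{"travel":[3,0,0],"roll":0,"jaw":0},{"travel":[4,0,0],"roll":0,"jaw":0},{"travel":[4,0,0],"roll":0,"jaw":0},{"travel":[4,0,0],"roll":0,"jaw":0},{"travel":[4,0,0],"roll":0,"jaw":0},{"travel":[4,0,0],"roll":0,"jaw":0},{"travel":[0,0,0],"roll":0,"jaw":0},{"travel":[0,0,-5],"roll":0,"jaw":0},{"travel":[-2,0,-20],"roll":0,"jaw":0},{"travel":[0,0,-40],"roll":0,"jaw":0}]}}

```text
clock: 7.5
tool_pos: [0.4922, 0.4197, 0.129]
orientation: [-179.8, -0.3, -173.9]
force: [0.8, 0.9, -0.2]
opening: 0.0004
gripper_force: 0.0
```

Call:
{"op": "apply_moves", "data": {"targets": [{"travel":[0,-20,-50],"roll":0,"jaw":0},{"travel":[20,-40,-20],"roll":0,"jaw":0},{"travel":[20,-40,-20],"roll":0,"jaw":0},{"travel":[20,-40,0],"roll":0,"jaw":0},{"travel":[0,0,0],"roll":0,"jaw":0},{"travel":[0,0,0],"roll":0,"jaw":0}]}}

```text
clock: 8.1
tool_pos: [0.4484, 0.2765, 0.2188]
orientation: [179.9, 0.1, -173.9]
force: [-0.3, -0.6, 1.0]
opening: 0.0006
gripper_force: 0.0
```

```bash
python3 - <<'E'
from h import *
o,s=snap('side','s3.png');_,a=snap('scene','a3.png');o,w=snap('wrist','w3.png');print(o['tool_pos'],o['orientation'])
import pickle;pickle.dump(o,open('w3.pkl','wb'))
f=lambda x,n:cv2.resize(x,n,interpolation=cv2.INTER_CUBIC)
cv2.imwrite('pics/m3.png',np.hstack([f(s[190:310,230:350],(400,400)),f(a[165:285,240:360],(400,400))])[:,:,::-1])
E
```

```text
[0.44884975 0.27767448 0.2180732 ] [ 1.79971620e+02  2.80418253e-02 -1.73892738e+02]
```

View pics/m3.png

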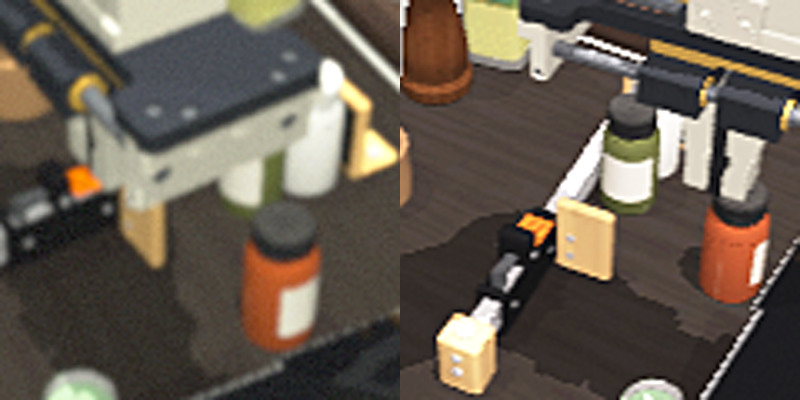

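The gap is now open and the stop has stayed back: plate at panel (585,240), green jar at (630,150) and red jar at (735,240). Next I measure the gap and the jar.

```bash
python3 - <<'E'
from h import *
print(ctrl.get_obs()['joint_pos'].round(1))
o0=np.array([559.3,396.8]);y=np.radians(6.1);A=np.array([[np.cos(y),np.sin(y)],[-np.sin(y),np.cos(y)]])
def rl(p):return (A@(p[:2]*1e3-o0)).round(1)
sc=lambda x,y:(240+(x-400)*.3,165+y*.3);sd=lambda x,y:(230+x*.3,190+y*.3)
for k,p,z in [('green cap',(633,110),.085),('red cap',(742,200),.085),('plate top L near',(558,204),.062),('plate top R near',(614,218),.062),('pad',(533,230),.051)]:
    q=onz('scene',*sc(*p),z);print(k,rl(q),q.round(4)[:2])
for k,p,z in [('red cap s',(283,222),.085),('pad s',(84,181),.051)]:
    q=onz('side',*sd(*p),z);print(k,rl(q),q.round(4)[:2])
im=cv2.imread('pics/a3.png');hsv=cv2.cvtColor(im,cv2.COLOR_BGR2HSV)
E
```

```text
[  53.1    8.   -20.4    0.   -61.6 -136.9]
green cap [36.9  1.3] [0.5958 0.402 ]
red cap [-14.8 -94.4] [0.5546 0.3014]
plate top L near [-46.6  17.9] [0.5111 0.4097]
plate top R near [-42.6 -20. ] [0.519  0.3723]
pad [-65.3  27. ] [0.4915 0.4167]
red cap s [ -8.  -92.4] [0.5611 0.304 ]
pad s [-66.2  24. ] [0.491  0.4136]
```

View pics/w3.png

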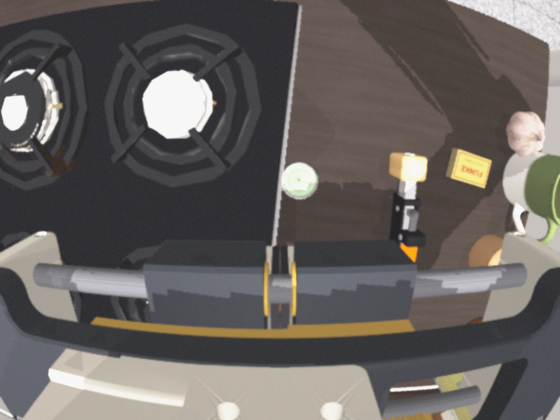

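Call:
{"op": "apply_moves", "data": {"targets": [{"travel":[0,0,0],"roll":-8.5,"jaw":0},{"travel":[0,0,0],"roll":-8.5,"jaw":0},{"travel":[0,0,0],"roll":-8.5,"jaw":0},{"travel":[0,0,0],"roll":-8.5,"jaw":0},{"travel":[0,0,0],"roll":-8.5,"jaw":0},{"travel":[0,0,0],"roll":-8.5,"jaw":0},{"travel":[0,0,0],"roll":-8.5,"jaw":0},{"travel":[0,0,0],"roll":-8.5,"jaw":0},{"travel":[0,0,0],"roll":-8.5,"jaw":0},{"travel":[0,0,0],"roll":-8.5,"jaw":0}]}}

```text
clock: 9.25
tool_pos: [0.4487, 0.278, 0.2171]
orientation: [179.9, -0.1, -88.5]
force: [0.0, 0.1, 0.1]
opening: 0.0005
gripper_force: 0.0
```

Call:
{"op": "apply_moves", "data": {"targets": [{"travel":[0,0,0],"roll":-5,"jaw":0},{"travel":[5,-29,0],"roll":0,"jaw":0},{"travel":[5,-29,0],"roll":0,"jaw":0},{"travel":[5,-29,0],"roll":0,"jaw":0},{"travel":[6,-28,0],"roll":0,"jaw":0},{"travel":[0,0,0],"roll":0,"jaw":0},{"travel":[0,0,0],"roll":0,"jaw":0}]}}

```text
clock: 9.95
tool_pos: [0.5654, 0.2687, 0.2163]
orientation: [179.9, -0.1, -83.9]
force: [-0.3, 0.5, -0.6]
opening: 0.0002
gripper_force: 0.0
```

```bash
python3 - <<'E'
from h import *
import pickle
o,s=snap('side','s4.png');o,w=snap('wrist','w4.png');pickle.dump(o,open('w4.pkl','wb'));print(o['tool_pos'],o['orientation'])
y=np.radians(6.1);A=np.array([[np.cos(y),np.sin(y)],[-np.sin(y),np.cos(y)]]);print(A@(o['tool_pos'][:2]*1e3-[559.3,396.8]))
f=lambda x,n:cv2.resize(x,n,interpolation=cv2.INTER_CUBIC)
cv2.imwrite('pics/m4.png',np.hstack([f(s[180:330,210:360],(400,400)),f(w[20:270,140:390],(400,400))])[:,:,::-1])
E
```

```text
[0.56486732 0.26875711 0.21673523] [ 1.79900984e+02 -5.83941109e-02 -8.38982252e+01]
[  -8.07056186 -127.90951427]
```

View pics/m4.png

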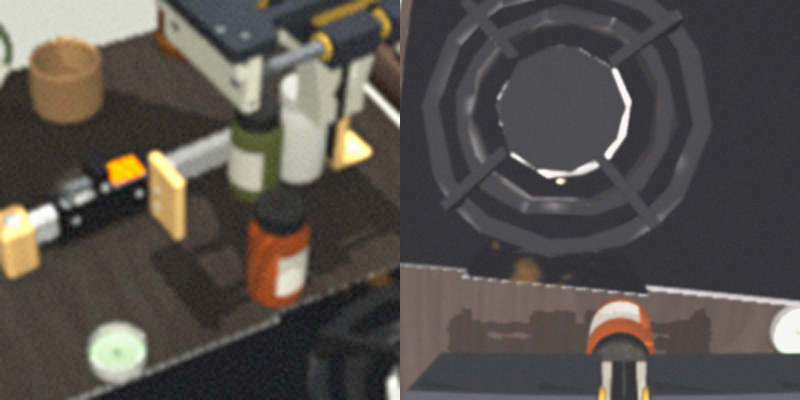

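Left (side view): tool behind the red jar (278,250), gap open. Right (wrist view): jar lined up with the fingers at column 278 and the hob grate about 13 mm clear. Now lowering.

Call:
{"op": "apply_moves", "data": {"targets": [{"travel":[0,-1,30],"roll":0,"jaw":0},{"travel":[0,0,30],"roll":0,"jaw":0},{"travel":[0,0,30],"roll":0,"jaw":0},{"travel":[0,0,25],"roll":0,"jaw":0},{"travel":[0,0,20],"roll":0,"jaw":0},{"travel":[0,0,15],"roll":0,"jaw":0},{"travel":[0,0,12],"roll":0,"jaw":0},{"travel":[0,0,7],"roll":0,"jaw":0},{"travel":[0,0,0],"roll":0,"jaw":0},{"travel":[0,0,0],"roll":0,"jaw":0}]}}

```text
clock: 11.05
tool_pos: [0.5663, 0.2689, 0.0496]
orientation: [-180.0, 0.0, -83.9]
force: [0.7, 0.7, 0.4]
opening: 0.0003
gripper_force: 0.0
```

Call:
{"op": "apply_moves", "data": {"targets": [{"travel":[-2,0,1],"roll":0,"jaw":0},{"travel":[-2,0,0],"roll":0,"jaw":0},{"travel":[-2,0,0],"roll":0,"jaw":0},{"travel":[-3,0,0],"roll":0,"jaw":0},{"travel":[-3,0,0],"roll":0,"jaw":0},{"travel":[-4,0,0],"roll":0,"jaw":0},{"travel":[-4,0,0],"roll":0,"jaw":0},{"travel":[-4,0,0],"roll":0,"jaw":0},{"travel":[-4,0,0],"roll":0,"jaw":0},{"travel":[-4,0,0],"roll":0,"jaw":0}]}}

```text
clock: 12.05
tool_pos: [0.5626, 0.3007, 0.048]
orientation: [180.0, -0.0, -83.9]
force: [-0.0, -0.8, 1.1]
opening: -0.0001
gripper_force: 0.7
```

Call:
{"op": "apply_moves", "data": {"targets": [{"travel":[-4,0,0],"roll":0,"jaw":0},{"travel":[-4,0,0],"roll":0,"jaw":0},{"travel":[-4,0,0],"roll":0,"jaw":0},{"travel":[-4,0,0],"roll":0,"jaw":0},{"travel":[-4,0,0],"roll":0,"jaw":0},{"travel":[-4,0,0],"roll":0,"jaw":0},{"travel":[-4,0,0],"roll":0,"jaw":0},{"travel":[0,0,0],"roll":0,"jaw":0}]}}

```text
clock: 12.85
tool_pos: [0.5596, 0.3289, 0.0479]
orientation: [-180.0, 0.0, -83.9]
force: [-0.7, -0.4, 0.4]
opening: 0.0003
gripper_force: 0.0
```

```bash
python3 - <<'E'
from h import *
import pickle
o,s=snap('side','s5.png');_,a=snap('scene','a5.png');print(o['tool_pos'])
y=np.radians(6.1);A=np.array([[np.cos(y),np.sin(y)],[-np.sin(y),np.cos(y)]]);print(A@(o['tool_pos'][:2]*1e3-[559.3,396.8]))
f=lambda x,n:cv2.resize(x,n,interpolation=cv2.INTER_CUBIC)
cv2.imwrite('pics/m5.png',np.hstack([f(s[180:300,240:360],(400,400)),f(a[165:285,250:370],(400,400))])[:,:,::-1])
E
```

```text
[0.55962911 0.32887591 0.04789689]
[ -6.89064293 -67.5744698 ]
```

View pics/m5.png

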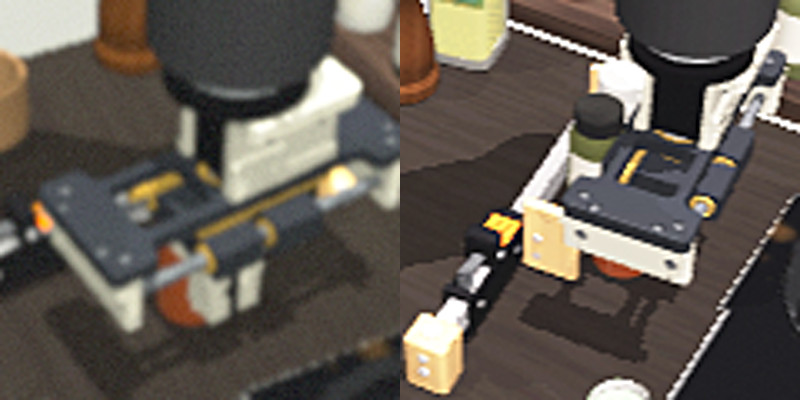

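```bash
cat >> h.py <<'E'
_y=np.radians(6.1);A=np.array([[np.cos(_y),np.sin(_y)],[-np.sin(_y),np.cos(_y)]]);O0=np.array([559.3,396.8])
def r2w(x,y,z):return np.r_[(A.T@np.array([x,y])+O0)/1e3,z/1e3]
def w2r(p):return (A@(np.array(p[:2])*1e3-O0)).round(1)
E
python3 - <<'E'
from h import *
for n,f,cr in(('side','s5.png',(240,360,180,300)),('scene','a5.png',(250,370,165,285))):
    im=cv2.imread('pics/'+f);h=cv2.cvtColor(im,cv2.COLOR_BGR2HSV);m=cv2.inRange(h,(0,170,60),(12,255,255))
    x0,x1,y0,y1=cr;m2=np.zeros_like(m);m2[y0+60:y1,x0:x1]=m[y0+60:y1,x0:x1]
    ys,xs=np.nonzero(m2);print(n,xs.min(),xs.max(),ys.min(),ys.max())
    ph=np.linspace(0,6.28,60)
    for x in (-13,-9,-5):
        q=np.array([proj(n,r2w(x+20.5*np.cos(t),-37.5+20.5*np.sin(t),z)) for t in ph for z in (3,50)])
        print(x,q[:,0].min().round(1),q[:,0].max().round(1),q[:,1].max().round(1))
E
```

```text
side 250 299 245 277
-13 284.1 305.7 277.7
-9 285.8 307.4 276.9
-5 287.5 309.1 276.1
scene 277 321 229 247
-13 306.5 326.0 249.6
-9 307.2 326.7 248.4
-5 307.9 327.3 247.3
```

The jar is where expected: rail x about -7, y about -37. I'll push the rest of the way and watch the force.

Call:
{"op": "apply_moves", "data": {"targets": [{"travel":[-4,0,0],"roll":0,"jaw":0},{"travel":[-4,0,0],"roll":0,"jaw":0},{"travel":[-4,0,0],"roll":0,"jaw":0},{"travel":[-4,0,0],"roll":0,"jaw":0},{"travel":[-4,0,0],"roll":0,"jaw":0},{"travel":[-4,0,0],"roll":0,"jaw":0},{"travel":[-3,0,0],"roll":0,"jaw":0},{"travel":[-3,0,0],"roll":0,"jaw":0},{"travel":[-2,0,0],"roll":0,"jaw":0},{"travel":[0,0,0],"roll":0,"jaw":0}]}}

```text
clock: 13.95
tool_pos: [0.5562, 0.3604, 0.0479]
orientation: [-180.0, 0.0, -83.9]
force: [-0.5, -0.6, -0.2]
opening: 0.0003
gripper_force: 0.1
```

Call:
{"op": "apply_moves", "data": {"targets": [{"travel":[-2,0,0],"roll":0,"jaw":0},{"travel":[-2,0,0],"roll":0,"jaw":0},{"travel":[0,0,0],"roll":0,"jaw":0}]}}

```text
clock: 14.25
tool_pos: [0.5559, 0.3642, 0.048]
orientation: [-180.0, 0.0, -83.9]
force: [0.3, 0.5, -0.5]
opening: 0.0004
gripper_force: 0.2
```

Call:
{"op": "apply_moves", "data": {"targets": [{"travel":[-1.5,0,0],"roll":0,"jaw":0},{"travel":[0,0,0],"roll":0,"jaw":0}]}}

```text
clock: 14.45
tool_pos: [0.5557, 0.3656, 0.048]
orientation: [-180.0, 0.0, -83.9]
force: [0.9, -1.0, -0.4]
opening: 0.0003
gripper_force: 0.2
```

Call:
{"op": "apply_moves", "data": {"targets": [{"travel":[-1.5,0,0],"roll":0,"jaw":0},{"travel":[0,0,0],"roll":0,"jaw":0}]}}

```text
clock: 14.65
tool_pos: [0.5555, 0.3671, 0.048]
orientation: [-180.0, 0.0, -83.9]
force: [0.4, -1.1, -0.2]
opening: 0.0002
gripper_force: 0.3
```

Call:
{"op": "apply_moves", "data": {"targets": [{"travel":[-1,0,0],"roll":0,"jaw":0},{"travel":[0,0,0],"roll":0,"jaw":0}]}}

```text
clock: 14.85
tool_pos: [0.5554, 0.3681, 0.048]
orientation: [-180.0, 0.0, -83.9]
force: [0.9, -0.7, -0.6]
opening: 0.0005
gripper_force: 0.3
```

Call:
{"op": "apply_moves", "data": {"targets": [{"travel":[-1,0,0],"roll":0,"jaw":0},{"travel":[0,0,0],"roll":0,"jaw":0}]}}

```text
clock: 15.05
tool_pos: [0.5553, 0.3691, 0.048]
orientation: [-180.0, 0.0, -83.9]
force: [0.2, -0.9, 0.5]
opening: 0.0001
gripper_force: 0.3
```

Call:
{"op": "apply_moves", "data": {"targets": [{"travel":[-1,0,0],"roll":0,"jaw":0},{"travel":[0,0,0],"roll":0,"jaw":0}]}}

```text
clock: 15.25
tool_pos: [0.5552, 0.3699, 0.048]
orientation: [180.0, -0.0, -83.9]
force: [0.2, -1.7, 1.2]
opening: 0.0004
gripper_force: 0.7
```

Call:
{"op": "apply_moves", "data": {"targets": [{"travel":[-1,0,0],"roll":0,"jaw":0},{"travel":[0,0,0],"roll":0,"jaw":0}]}}

```text
clock: 15.45
tool_pos: [0.555, 0.37, 0.048]
orientation: [180.0, -0.1, -83.9]
force: [0.7, -5.1, 1.9]
opening: 0.0005
gripper_force: 2.4
```

Call:
{"op": "apply_moves", "data": {"targets": [{"travel":[-1,0,0],"roll":0,"jaw":0},{"travel":[0,0,0],"roll":0,"jaw":0}]}}

```text
clock: 15.65
tool_pos: [0.5548, 0.3702, 0.048]
orientation: [179.9, -0.1, -83.9]
force: [0.6, -7.7, 3.8]
opening: 0.0005
gripper_force: 3.9
```

The jar is against the bar (7.7 N). I'll back off and go round behind the stop's plate.

Call:
{"op": "apply_moves", "data": {"targets": [{"travel":[3,0,0],"roll":0,"jaw":0},{"travel":[3,0,0],"roll":0,"jaw":0},{"travel":[10,0,0],"roll":0,"jaw":0},{"travel":[20,0,0],"roll":0,"jaw":0},{"travel":[4,15,0],"roll":0,"jaw":0},{"travel":[0,25,0],"roll":0,"jaw":0},{"travel":[0,25,0],"roll":0,"jaw":0},{"travel":[0,8,0],"roll":0,"jaw":0},{"travel":[0,0,0],"roll":0,"jaw":0},{"travel":[0,0,0],"roll":0,"jaw":0}]}}

```text
clock: 16.65
tool_pos: [0.4874, 0.3245, 0.0484]
orientation: [-179.9, 0.0, -83.9]
force: [0.1, 1.9, -0.2]
opening: 0.0004
gripper_force: 0.0
```

```bash
python3 - <<'E'
from h import *
o,s=snap('side','s6.png');_,a=snap('scene','a6.png');print(w2r(o['tool_pos']),o['tool_pos'])
f=lambda x,n:cv2.resize(x,n,interpolation=cv2.INTER_CUBIC)
cv2.imwrite('pics/m6.png',np.hstack([f(s[180:300,230:350],(400,400)),f(a[165:285,240:360],(400,400))])[:,:,::-1])
E
```

```text
[-79.1 -64.3] [0.48744875 0.32445456 0.04839246]
```

View pics/m6.png

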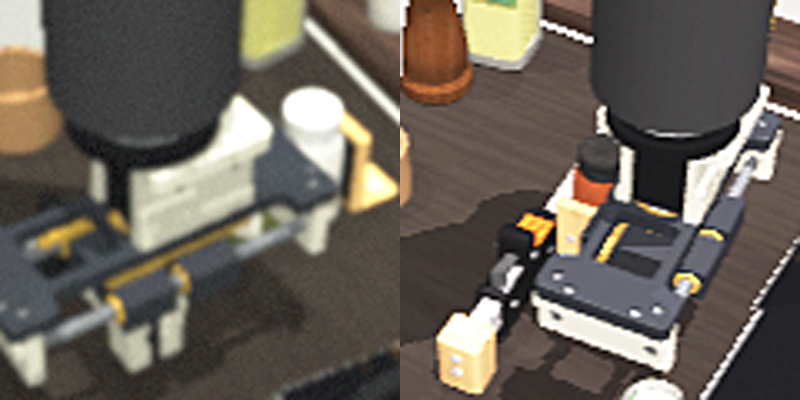

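The red jar stands upright in the row, cap at panel (598,160), with the stop plate in front of it. That makes 11 pictures viewed, one over the limit of 10. From here I'll use only numbers.

Call:
{"op": "apply_moves", "data": {"targets": [{"travel":[-20,0,0],"roll":0,"jaw":0},{"travel":[-20,0,0],"roll":0,"jaw":0},{"travel":[-15,0,0],"roll":0,"jaw":0},{"travel":[-7,0,0],"roll":0,"jaw":0},{"travel":[0,0,0],"roll":0,"jaw":0},{"travel":[0,0,0],"roll":0,"jaw":0}]}}

```text
clock: 17.35
tool_pos: [0.4797, 0.3859, 0.0477]
orientation: [180.0, -0.0, -83.9]
force: [0.1, -0.1, -0.8]
opening: 0.0003
gripper_force: 0.0
```

Call:
{"op": "apply_moves", "data": {"targets": [{"travel":[0,-4,0],"roll":0,"jaw":0},{"travel":[0,-4,0],"roll":0,"jaw":0},{"travel":[0,-3,0],"roll":0,"jaw":0},{"travel":[0,-3,0],"roll":0,"jaw":0},{"travel":[0,0,0],"roll":0,"jaw":0}]}}

```text
clock: 17.85
tool_pos: [0.4945, 0.3874, 0.048]
orientation: [-180.0, 0.0, -83.9]
force: [0.7, 0.1, -0.7]
opening: 0.0005
gripper_force: 0.0
```

Call:
{"op": "apply_moves", "data": {"targets": [{"travel":[0,-2,0],"roll":0,"jaw":0},{"travel":[0,-2,0],"roll":0,"jaw":0},{"travel":[0,0,0],"roll":0,"jaw":0}]}}

```text
clock: 18.15
tool_pos: [0.4979, 0.3878, 0.0479]
orientation: [180.0, -0.0, -83.9]
force: [-1.0, -1.6, 1.6]
opening: 0.0
gripper_force: 0.6
```

Call:
{"op": "apply_moves", "data": {"targets": [{"travel":[0,-2,0],"roll":0,"jaw":0},{"travel":[0,-2,0],"roll":0,"jaw":0},{"travel":[0,0,0],"roll":0,"jaw":0}]}}

```text
clock: 18.45
tool_pos: [0.502, 0.3883, 0.0479]
orientation: [180.0, -0.0, -83.9]
force: [-1.9, -0.8, 1.3]
opening: 0.0002
gripper_force: 1.1
```

Call:
{"op": "apply_moves", "data": {"targets": [{"travel":[0,-2,0],"roll":0,"jaw":0},{"travel":[0,-2,0],"roll":0,"jaw":0},{"travel":[0,0,0],"roll":0,"jaw":0}]}}

```text
clock: 18.75
tool_pos: [0.5061, 0.3887, 0.0479]
orientation: [180.0, -0.0, -83.9]
force: [-2.5, -1.8, 0.4]
opening: 0.0006
gripper_force: 1.2
```

Call:
{"op": "apply_moves", "data": {"targets": [{"travel":[0,-1,0],"roll":0,"jaw":0},{"travel":[0,-1,0],"roll":0,"jaw":0},{"travel":[0,0,0],"roll":0,"jaw":0}]}}

```text
clock: 19.05
tool_pos: [0.508, 0.3889, 0.0479]
orientation: [180.0, -0.0, -83.9]
force: [-2.5, -1.3, -0.1]
opening: 0.0002
gripper_force: 1.4
```

Call:
{"op": "apply_moves", "data": {"targets": [{"travel":[0,-1,0],"roll":0,"jaw":0},{"travel":[0,-1,0],"roll":0,"jaw":0},{"travel":[0,0,0],"roll":0,"jaw":0}]}}

```text
clock: 19.35
tool_pos: [0.51, 0.3891, 0.0479]
orientation: [180.0, -0.0, -83.9]
force: [-3.1, -2.1, -0.0]
opening: 0.0005
gripper_force: 1.3
```

Call:
{"op": "apply_moves", "data": {"targets": [{"travel":[0,-1,0],"roll":0,"jaw":0},{"travel":[0,0,0],"roll":0,"jaw":0}]}}

```text
clock: 19.55
tool_pos: [0.5107, 0.3892, 0.0479]
orientation: [180.0, -0.0, -83.9]
force: [-4.4, -1.9, 0.8]
opening: 0.0005
gripper_force: 2.2
```

Call:
{"op": "apply_moves", "data": {"targets": [{"travel":[0,-1,0],"roll":0,"jaw":0},{"travel":[0,0,0],"roll":0,"jaw":0}]}}

```text
clock: 19.75
tool_pos: [0.5112, 0.3892, 0.0479]
orientation: [179.9, -0.0, -83.9]
force: [-7.2, -1.3, 1.9]
opening: 0.0004
gripper_force: 3.7
```

Call:
{"op": "apply_moves", "data": {"targets": [{"travel":[0,-1,0],"roll":0,"jaw":0},{"travel":[0,0,0],"roll":0,"jaw":0}]}}

```text
clock: 19.95
tool_pos: [0.5114, 0.3892, 0.0478]
orientation: [179.9, -0.1, -83.9]
force: [-10.3, -1.3, 4.5]
opening: 0.0
gripper_force: 6.0
```

Call:
{"op": "apply_moves", "data": {"targets": [{"travel":[0,-1,0],"roll":0,"jaw":0},{"travel":[0,0,0],"roll":0,"jaw":0},{"travel":[0,2,0],"roll":0,"jaw":0},{"travel":[0,4,0],"roll":0,"jaw":0},{"travel":[0,20,0],"roll":0,"jaw":0},{"travel":[0,0,-40],"roll":0,"jaw":0},{"travel":[10,0,-50],"roll":0,"jaw":0},{"travel":[40,0,-40],"roll":0,"jaw":0},{"travel":[45,0,0],"roll":0,"jaw":0},{"travel":[45,0,0],"roll":0,"jaw":0}]}}

```text
clock: 20.95
tool_pos: [0.5038, 0.2527, 0.1747]
orientation: [-179.7, 0.2, -83.8]
force: [1.2, -0.4, 0.4]
opening: 0.0002
gripper_force: 0.0
```

Call:
{"op": "apply_moves", "data": {"targets": [{"travel":[45,0,0],"roll":0,"jaw":0},{"travel":[45,0,0],"roll":0,"jaw":0},{"travel":[45,0,0],"roll":0,"jaw":0},{"travel":[45,0,0],"roll":0,"jaw":0},{"travel":[0,0,0],"roll":0,"jaw":0},{"travel":[0,0,0],"roll":0,"jaw":0}]}}

```text
clock: 21.55
tool_pos: [0.5226, 0.0728, 0.1731]
orientation: [-179.8, 0.0, -84.0]
force: [0.6, 1.0, 0.5]
opening: 0.0005
gripper_force: 0.0
```

```bash
python3 - <<'E'
from h import *
o,s=snap('side','s7.png');_,a=snap('scene','a7.png');print(o['tool_pos'],o['clock'])
for n,im in(('side',s),('scene',a)):
    h=cv2.cvtColor(im,cv2.COLOR_RGB2HSV)
    x0,x1,y0,y1=(200,360,190,330) if n=='side' else (240,370,170,310)
    for k,lo,hi in(('red',(0,170,60),(11,255,255)),('pad',(12,200,180),(22,255,255)),('green',(28,80,30),(50,255,200)),('wood',(12,60,150),(24,190,255))):
        m=cv2.inRange(h,lo,hi);q=np.zeros_like(m);q[y0:y1,x0:x1]=m[y0:y1,x0:x1]
        N,l,st,c=cv2.connectedComponentsWithStats(q)
        print(n,k,[(st[i].tolist(),c[i].round(1).tolist()) for i in range(1,N) if st[i,4]>25])
    for x,yy,z in((0,0,85),(41,0,85),(82,0,85),(0,0,35),(-51,28.5,51)):print((x,yy,z),proj(n,r2w(x,yy,z)).round(1),end=' ')
    print()
E
```

```text
[0.52264178 0.07275572 0.17309977] 21.55
side red [([281, 233, 19, 30, 170], [289.7, 243.7])]
side pad [([257, 235, 14, 10, 31], [262.2, 238.4])]
side green [([296, 190, 17, 7, 53], [303.2, 192.7]), ([299, 226, 17, 30, 247], [309.0, 239.1])]
side wood [([220, 194, 28, 31, 613], [234.2, 208.5]), ([332, 214, 18, 29, 131], [338.7, 230.6]), ([272, 233, 15, 34, 291], [279.4, 251.5]), ([200, 235, 9, 24, 66], [204.1, 250.3]), ([205, 256, 19, 28, 294], [215.8, 271.0]), ([349, 299, 11, 10, 58], [354.9, 304.2])]
(0, 0, 85) [290.3 226.3] (41, 0, 85) [307.5 219.1] (82, 0, 85) [324.1 212.2] (0, 0, 35) [289.8 245. ] (-51, 28.5, 51) [260.7 240.2] 
scene red [([240, 170, 21, 26, 280], [250.7, 182.1]), ([294, 214, 17, 10, 99], [302.4, 218.8])]
scene pad []
scene green [([310, 203, 8, 26, 78], [314.3, 213.1])]
scene wood [([336, 170, 17, 9, 67], [344.7, 175.2]), ([324, 190, 6, 20, 44], [326.5, 199.3]), ([240, 203, 3, 24, 57], [240.8, 215.1]), ([289, 223, 19, 22, 279], [298.2, 233.1]), ([251, 261, 18, 22, 197], [260.2, 273.8])]
(0, 0, 85) [303.9 207.9] (41, 0, 85) [311.1 197.1] (82, 0, 85) [317.9 187. ] (0, 0, 35) [303.2 224.3] (-51, 28.5, 51) [282.1 229.6]
```

```bash
python3 - <<'E'
from h import *
for n,x0,x1,y0,y1,z in(('side',279,301,215,236,0),('scene',292,313,198,217,0)):
    for f in('7',):
        im=cv2.imread('pics/'+('s' if n=='side' else 'a')+'7.png');g=im.max(2).astype(int)
        m=(g<85)[y0:y1,x0:x1]
        print(n);[print(''.join('#' if v else '.' for v in r)) for r in m]
E
```

```text
side
######################
#####################.
#####################.
######################
######################
#######..###..########
######.........##.####
#####.............####
.###..............####
###................###
###.........#.....####
####......#........###
####......#........###
#####..............#..
######...........###..
########.......#####..
#.##################..
...################...
....##############....
.....############.....
.......#########......
scene
..........##.........
..........###........
......###.####.......
.......##..######....
..###..#...##########
.....#........#######
................#####
..##.............####
#.#...............###
..#..................
..#..................
..##.................
..###............#...
##..###.........##...
#...######...#####...
#..###############...
....#############....
.....############....
.......#########.....
```

The cap top is at side (289.7,225) and scene (302,207), which matches an upright jar at its place. Handing in.

```bash
python3 -c "
from plant import ctrl
print(ctrl.close_job())"
```

```text
the job is handed in; nothing more can be done
None
```

The red jar is standing in the row against the bar, with the stop pushed up snug and locked, and the job is handed in at about 22 s; I checked the final state by measurement only, and I viewed 11 pictures, one over the limit of 10.

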